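Put the short drill core away in the specimen box

ROBOT

A 7-joint arm with a two-finger parallel gripper is mounted at the origin on the work surface. World frame = base frame: x ahead of the robot, y to its left, z up, the work surface at z = 0. Lengths are in m, angles in rad, forces in N, time in s.
With the tool pointing down it reaches from about 0.4 to 0.85 m from the base axis. Payload 10.4 kg.
Tool frame: the origin (TCP) lies on the centre line of the jaws, within the pads' length; the fingertips stand 8 mm ahead of it and the grasp point (between the pads) lies 11 mm behind it (r.finger_overhang is the distance from the TCP to the fingertips, in m); z points along the fingers, y is the line along which they close (so a half turn about z gives the same grasp; the last joint's range is limited). The gripper opens to 87 mm and grips with 3 to 60 N. Pads are 19 mm wide; open, the fingers measure 117 mm over their backs; the gripper's body (75 mm by 190 mm) begins 51 mm behind the grasp point.
Start: joints at [-0.023, 0.332, -0.065, 1.46, 0.022, 1.35, -0.088], TCP at [0.625, 0, 0.231] pointing down, gripper open.
Joint ranges: [-2.6, 2.6], [-0.5, 2.12], [-1.47, 1.34], [0.16, 2.42], [-1.27, 4.41], [0.06, 2.06], [-2.6, 2.6]. Speed limits (rad/s): [2.22, 2.22, 2.79, 2.79, 3.14, 3.14, 3.14].

INTERFACE

Orientations are given as a unit quaternion [x, y, z, w].
In Python, from bench import r, vision gives the robot as it stands.
- The arm moves only by the tool drive_tool, never from a script. Its argument "series" is a list of rows, each a list of 2 entries, a list of its own where there are three numbers: the shift along the world's x, y, z in cm, then the turn about the world's z in degrees. A call has exactly 10 rows; each row shifts and turns the commanded pose from where the row before left it; what a row does not reach is not made up. A row lasts 1/8 s, in which the tool goes at most 62.5 mm and 10.7 degrees, less where a joint would pass 70% of its speed; a pose out of reach is approached as far as the arm can. A call with a gripper value outside its range is refused whole. "hand" is the closure, from 0 (fully open) to 1 (shut), set as the call begins (left out, the last holds). The fingers move at their own pace and stop on an object; "newtons" is the grip in N (left out, the last holds). Time passes only in rows, so rows that do not move let the fingers close, or fill a call up. It gives the time, the measured TCP pose, the force, the opening and the grip force at its end, in the units of the state.
- r.read_state(): the state, without advancing time (a new reading comes with each control period).
- vision.camera(name): name is "scene" or "side" or "wrist"; returns a dict with "color" (384x512x3 uint8, red, green, blue), "intrinsics" (3x3 intrinsics, pixels), "k1" (the pictures are not rectified: a ray, as slopes to the right and down, at radius r is drawn at 1 + k1 r^2 times it, then the intrinsics apply), "R" (3x3) and "t" (3): a world point X has camera coordinates R X + t; the wrist camera has in their place "mount" (4x4, takes a point from camera to tool coordinates, whose origin is the TCP and whose axes are the flange's). Camera axes: x right, y down, z forward; pixel columns grow to the right and rows downward; lengths in m; the calibration is good to about 2 mm. A picture is of the moment at which its call begins: read the wrist's pose just before it. There is no depth.
- r.close_job(): hands the job in; it is judged then, once.
The state is a dict: "time": time; "joint_positions": joint angles; "joint_vel": joint speeds; "joint_torque": joint torques, N m; "ee_pos": TCP position; "eef_rot": TCP orientation; "ft_force": force on the tool from outside, world axes, zero at the start; "torque": the same for the moment, N m; "width": finger opening in m; "grip_force": force on a finger pad.
Only numpy, scipy, OpenCV 4.12 (cv2) and the standard library are available. Lean on these libraries where they do the work, as an engineer would, in place of code of your own. Each camera call takes 0.05 s, during which the arm holds its last target. There are 200 camera calls.

TASK

Put the short round drill core away in the wooden specimen box: slide the cover well back, stand the core upright inside the box, let go of it, and slide the cover fully shut over it. The core is the stubby upright stone cylinder, not the square block, the tall thin core or the flat disc of the same stone.

Things in the scene. Friction and masses are not known exactly. Their poses are not given: they have to be found in the camera images.
- core: The specimen: plain solid stone cylinder, 38 mm diameter, 45 mm tall, about 0.13 kg, standing upright loose on the table. Origin: centre of its underside, z up. Around it, in changing places, stand a square block (36 x 36 x 45 mm), a tall thin core (24 mm diameter, 85 mm tall) and a flat disc (62 mm diameter, 18 mm thick) of the same stone, 90 mm or more between centres.
- box: Pale wooden box fixed to the table, 130 (x) x 170 (y) x 72 mm high. Origin: centre of underside, z up. Inside 120 (x) x 160 mm (y), floor 6 mm above the table; 112 mm wide between the lips that hold the cover. Cover slides out to the box's +y, its underside 61 mm, top 67 mm above the table. Opening runs from y = -80 mm to y = (cover joint - 79 mm) in the box frame, +46 mm when fully back.
- cover (a joint): Travel of the sliding wooden cover in m: 0 = fully shut, 0.125 = fully back (stop), growing towards the box's +y. It may start a little ajar. About 1.5 N of friction; it stays where it is left.
- cover_grip (a point): Centre of the dark wooden rib on the cover, by which it is slid; moves with the cover. Rib 14 mm thick along the box's y, 64 mm long along its x, 26 mm high (67 to 93 mm above the table; this point is at 80 mm). With the cover shut it lies at x = 0, y = +30 mm in the box frame. Axes parallel to the box's.

How it is judged:
On the way, in this order (a step that is already met when the one before it is completed fails the run):
1. the cover is slid back (at least 50 mm) (value of joint cover above 0.05 m), for 0.1 s.
2. the core stands upright on the floor of the box and is let go (x of core in the frame of box between -0.05 and 0.05 m and y of core in the frame of box between -0.07 and 0.07 m and z of core in the frame of box below 0.014 m and angle between core's own z axis and vertical below 0.17 rad and contact force between the fingers and core below 0.1 N), for 0.2 s.
At the end, for the whole second after the job is handed in: The core stands at rest inside the box on its floor, upright to within about 10 degrees, and the cover is shut to within 10 mm of its closed stop (value of joint cover below 0.01 m and x of core in the frame of box between -0.05 and 0.05 m and y of core in the frame of box between -0.07 and 0.07 m and z of core in the frame of box below 0.014 m and angle between core's own z axis and vertical below 0.17 rad and linear speed of core below 0.02 m/s); the robot touches nothing.
It also fails if it takes over 72 s, if anything falls off the work surface, if the arm or the gripper's body presses on something with over 40 N, if the wrist force passes 120 N, or if a joint passes its speed limit or range.

## Working session

There is one attempt and no reset: what is moved stays moved. The work goes in short steps, Python scripts to look and compute and a tool call to move; the robot and the scene stay as the last step left them, time stands still between calls to the robot, and variables do not carry over. Pictures are saved under pics/ and viewed, at most 10 in all, crops included, and the job is handed in when it is done.

Besides the shell and the picture viewer there is one more tool, called after ">>>" as a command line: name --argument value ..., lists and objects as JSON in quotes. drive_tool: Moves the arm, as the interface text tells. Its arguments: {"type":"object","properties":{"series":{"type":"array"},"hand":{"type":"number"},"newtons":{"type":"number"}},"required":["series"]}

```bash
ls; mkdir -p pics
cat > h.py <<'E'
import numpy as np, cv2
from bench import r, vision
def cam(n):
    s=r.read_state(); c=vision.camera(n); c['s']=s
    if n=='wrist':
        from scipy.spatial.transform import Rotation as Ro
        T=np.eye(4);T[:3,:3]=Ro.from_quat(s['eef_rot']).as_matrix();T[:3,3]=s['ee_pos']
        W=np.linalg.inv(T@np.array(c['mount'])); c['R']=W[:3,:3]; c['t']=W[:3,3]
    c['R']=np.array(c['R']);c['t']=np.array(c['t']);c['K']=np.array(c['intrinsics'])
    return c
def ray(c,uv):
    d=np.array([c['k1'],0,0,0,0],float)
    p=cv2.undistortPoints(np.array(uv,float).reshape(-1,1,2),c['K'],d).reshape(-1,2)
    D=np.c_[p,np.ones(len(p))]@c['R']; return -c['R'].T@c['t'],D
def onz(c,uv,z):
    o,D=ray(c,uv); return o+D*((z-o[2])/D[:,2])[:,None]
def proj(c,X):
    return cv2.projectPoints(np.array(X,float).reshape(-1,1,3),cv2.Rodrigues(c['R'])[0],c['t'],c['K'],np.array([c['k1'],0,0,0,0],float))[0].reshape(-1,2)
E
python3 - <<'E'
from h import *
a=[cam(n) for n in('scene','side')]
for n,c in zip(('scene','side'),a):
    cv2.imwrite(f'pics/{n}0.png',c['color'][...,::-1]); print(n,-c['R'].T@c['t'],c['R'][2],c['K'][0,0],c['k1'])
print(a[0]['s'])
E
```

```text
pics
scene [0.82606476 0.34546344 0.85437178] [-0.28254109 -0.4263364  -0.85930658] 497.30466314300253 -0.10073347729977472
side [ 0.19967361 -0.50273032  0.66839577] [ 0.41630801  0.55965625 -0.71656997] 390.3520205596331 -0.10575805941652469
{'time': 0.0, 'joint_positions': array([-0.02256294,  0.33284508, -0.06469573,  1.46092029,  0.02157335,
        1.34993575, -0.08846174]), 'joint_vel': array([ 3.09002138e-04,  1.55968052e-03,  2.52819016e-04,  1.16403782e-03,
       -5.31553903e-05,  1.95862372e-03, -1.77963693e-04]), 'joint_torque': array([-1.20520472e-04, -6.23245955e+01,  2.44190963e-02, -3.89891267e+01,
       -6.13984605e-02,  3.97891912e-02,  1.87085252e-04]), 'ee_pos': array([ 6.24620227e-01, -2.28335659e-05,  2.29780698e-01]), 'eef_rot': array([ 7.07102416e-01,  7.07110793e-01, -5.14833486e-04, -4.84757905e-04]), 'ft_force': array([ 0.28238645, -0.12710191,  0.38658065]), 'torque': array([-8.95323586e-05, -5.68384303e-02, -4.96875295e-02]), 'grip_force': 0.0, 'width': 0.08724893305649684}
```

View pics/scene0.png

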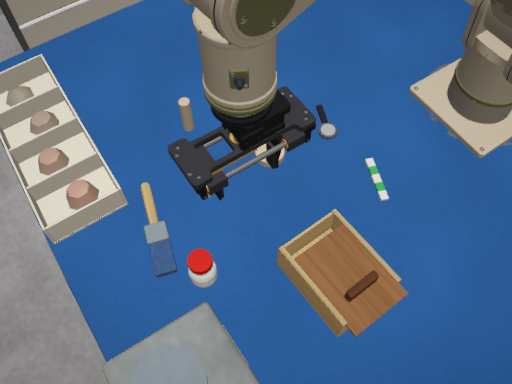

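View pics/side0.png

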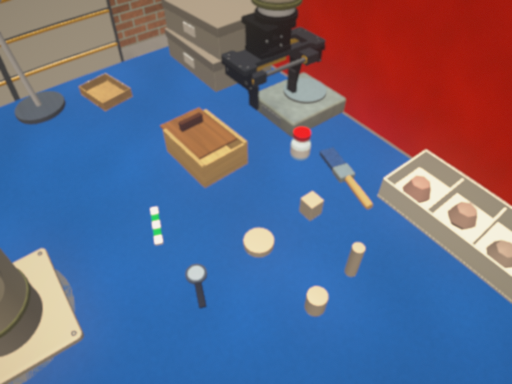

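The side view shows the short core at (317,300), the tall core at (355,258), the disc at (258,242) and the block at (312,205). The box is around (205,145), with its rib at (190,121). In the scene view the box is around (342,270) with the rib at (362,286), and the arm hides the core.

Run:
```python
import cv2,numpy as np
from h import *
a=cv2.imread('pics/scene0.png')[200:340,265:415];b=cv2.imread('pics/side0.png')[95:195,150:260]
A=cv2.resize(a,(400*150//140,400),interpolation=cv2.INTER_CUBIC);B=cv2.resize(b,(370,int(370*100/110)),interpolation=cv2.INTER_CUBIC)
o=np.zeros((400,800,3),np.uint8);o[:,:428]=A;o[:B.shape[0],430:800]=B
cv2.imwrite('pics/box.png',o)
c=cam('side')
# stone mask
hsv=cv2.cvtColor(c['color'],cv2.COLOR_RGB2HSV)
m=(((hsv[...,0]<35)|(hsv[...,0]>170))&(hsv[...,1]<130)&(hsv[...,2]>90)).astype(np.uint8)
m[:185]=0;m[:,380:]=0;m[:,:140]=0
n,l,st,ce=cv2.connectedComponentsWithStats(m)
for i in range(1,n):
    if st[i,4]>60: print(st[i],ce[i].round(1),onz(c,ce[i],0.022).round(3))
```

```text
[349 185  24  24 223] [361.4 195.7] [[ 0.732 -0.189  0.022]]
[300 191  23  29 452] [310.9 204.8] [[ 0.625 -0.141  0.022]]
[244 228  30  29 692] [258.4 241.6] [[ 0.476 -0.148  0.022]]
[346 242  19  34 379] [354.6 258.2] [[ 0.6   -0.292  0.022]]
[306 286  22  30 517] [316.  300.2] [[ 0.48  -0.311  0.022]]
```

View pics/box.png

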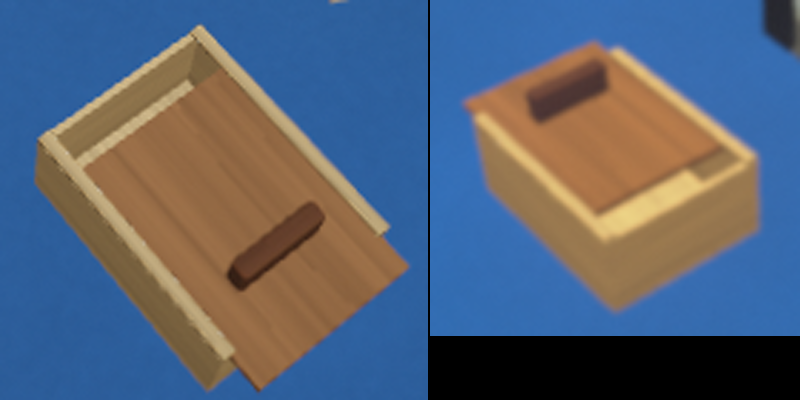

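The cover is ajar by about 25 mm. The -y end of the box, with the gap, faces the robot base and -y side. Next I measure the rim corners and the rib.

Run:
```python
from h import *
A=np.array([[200,27],[42,137],[230,355],[387,230]])/2.857+[265,200]
B=np.array([[757,157],[608,238],[478,117],[617,50]],float);B=(B-[430,0])/3.364+[150,95]
def box(P):
    # +y axis dir; P: -y corners 2, +y corners 2
    c=P.mean(0); y=P[2:].mean(0)-P[:2].mean(0); print(P.round(4).tolist(),'c',c.round(4),'len',np.linalg.norm(y),'yaw(+y dir)',np.degrees(np.arctan2(y[1],y[0])), 'wid',np.linalg.norm(P[0]-P[1]),np.linalg.norm(P[2]-P[3]))
O=[]
for n,px in(('scene',A),('side',B)):
    c=cam(n); box(onz(c,px,.072)[:,:2])
    im=c['color'].astype(int); m=((im.max(2)<95)&(im[...,0]>im[...,2]+15)).astype(np.uint8)
    n_,l,st,ce=cv2.connectedComponentsWithStats(m)
    for i in range(1,n_):
        x,y=ce[i]
        if st[i,4]>80 and px[:,0].min()<x<px[:,0].max() and px[:,1].min()-5<y<px[:,1].max():
            X=onz(c,ce[i],.080); print(n,st[i],ce[i].round(1),X.round(4))
            O.append(ray(c,ce[i]))
            q=np.argwhere(l==i)[:,::-1]; print(cv2.minAreaRect(onz(c,q,.088)[:,:2].astype(np.float32)))
print([ (o.round(3),d.round(3)) for o,d in O])
if len(O)==2:
    Am=[];b=[]
    for o,d in O:
        d=d[0]/np.linalg.norm(d);Pj=np.eye(3)-np.outer(d,d);Am.append(Pj);b.append(Pj@o)
    print(np.linalg.lstsq(np.vstack(Am),np.hstack(b),rcond=None))
```

```text
[[0.48, 0.0644], [0.6054, 0.0707], [0.5944, 0.2384], [0.4722, 0.2325]] c [0.538  0.1515] len 0.16817870571852833 yaw(+y dir) 93.20693060158614 wid 0.12554272986095177 0.12230460666568739
scene [345 277  33  25 157] [357.3 290.6] [[0.5461 0.2066 0.08  ]]
((0.540391206741333, 0.20557139813899994), (0.06542204320430756, 0.015774905681610107), 2.746861696243286)
[[0.6047, 0.0638], [0.4791, 0.0575], [0.4702, 0.2228], [0.5939, 0.2304]] c [0.537  0.1436] len 0.16623095972615143 yaw(+y dir) 93.40087393330982 wid 0.12573699449295922 0.12389463403470705
side [180 116  22  15 139] [190.7 123. ] [[0.5309 0.1966 0.08  ]]
((0.5283985137939453, 0.18772581219673157), (0.06571783125400543, 0.021060645580291748), 3.877626895904541)
[(array([0.826, 0.345, 0.854]), array([[-0.348, -0.173, -0.963]])), (array([ 0.2  , -0.503,  0.668]), array([[ 0.348,  0.735, -0.619]]))]
(array([0.53925178, 0.20647085, 0.06943529]), array([2.42140698e-05]), np.int32(3), array([1.41421356, 1.1521447 , 0.82009914]))
```

>>> drive_tool --series '[[[-0.9,1.6,0.2],9.3],[[-0.9,1.6,0.2],9.3],[[-0.9,1.6,0.2],9.3],[[-0.9,1.6,0.2],9.3],[[-0.9,1.6,0.2],9.3],[[-0.9,1.6,0.2],9.3],[[-0.9,1.6,0.2],9.3],[[-0.9,1.6,0.2],9.3],[[-0.9,1.6,0.2],9.3],[[-0.9,1.6,0.2],9.3]]' --hand 0 --newtons 20

```text
time: 1.5
ee_pos: [0.5346, 0.1605, 0.2506]
eef_rot: [-0.029, 1.0, -0.0, -0.0]
ft_force: [-0.6, 0.8, -0.3]
width: 0.087
grip_force: 0.0
```

Run:
```python
from h import *
c=cam('wrist');print(c['s']['ee_pos'],c['s']['eef_rot'],-c['R'].T@c['t'],c['R'][2],c['K'][0,0])
cv2.imwrite('pics/w1.png',c['color'][...,::-1]);np.save('w1.npy',c,allow_pickle=True)
s=cam('scene');cv2.imwrite('pics/s1.png',s['color'][...,::-1]);np.save('s1.npy',s,allow_pickle=True)
```

```text
[0.53463922 0.16046297 0.25055661] [-2.88195692e-02  9.99584627e-01 -1.87589385e-06 -8.15109397e-05] [0.45423109 0.15472884 0.40470351] [ 0.29104228  0.01632889 -0.95657083] 310.9963847189373
```

View pics/w1.png

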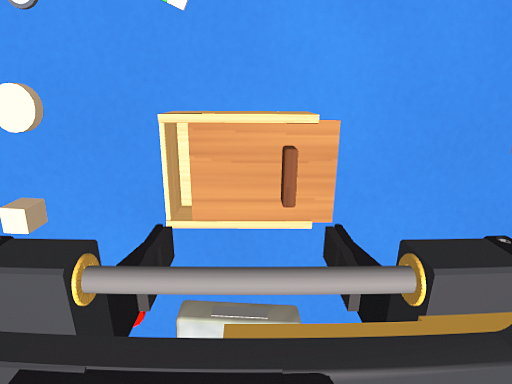

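The wrist view shows the box rim with its corners near (159,114), (319,116), (312,228) and (168,228), and the rib at (290,177). Image right is +y.

Run:
```python
from h import *
c=np.load('w1.npy',allow_pickle=True).item()
P=onz(c,[[159,117],[320,117],[312,227],[167,227]],.072)[:,:2];print(P.round(4).tolist())
im=c['color'].astype(int); hsv=cv2.cvtColor(c['color'],cv2.COLOR_RGB2HSV)
roi=np.zeros(im.shape[:2],np.uint8);roi[105:235,150:350]=1
m=((im[...,0]>im[...,2]+10)&(roi>0)).astype(np.uint8)  # box+cover+rib
q=np.argwhere(m)[:,::-1]
rows=lambda v:q[q[:,1]==v,0]
print('left edge',[(v,rows(v).min(),rows(v).max()) for v in range(110,234,8) if len(rows(v))])
d=((im.max(2)<125)&(m>0)).astype(np.uint8)
n,l,st,ce=cv2.connectedComponentsWithStats(d)
for i in range(1,n):
    if st[i,4]>80:
        print(st[i],ce[i]); Q=np.argwhere(l==i)[:,::-1]
        print(cv2.minAreaRect(onz(c,Q,.093)[:,:2].astype(np.float32)))
s=np.load('s1.npy',allow_pickle=True).item()
h=cv2.cvtColor(s['color'],cv2.COLOR_RGB2HSV)
cs=proj(s,[0.48,-0.311,.022]);print('core expected in scene',cs)
```

```text
[[0.4805, 0.062], [0.471, 0.231], [0.5961, 0.237], [0.6058, 0.0683]]
left edge [(118, np.int64(158), np.int64(318)), (126, np.int64(159), np.int64(339)), (134, np.int64(160), np.int64(338)), (142, np.int64(160), np.int64(338)), (150, np.int64(161), np.int64(337)), (158, np.int64(162), np.int64(336)), (166, np.int64(162), np.int64(336)), (174, np.int64(163), np.int64(335)), (182, np.int64(163), np.int64(334)), (190, np.int64(164), np.int64(334)), (198, np.int64(165), np.int64(333)), (206, np.int64(165), np.int64(332)), (214, np.int64(166), np.int64(331)), (222, np.int64(166), np.int64(312)), (230, np.int64(153), np.int64(344))]
[281 146  16  60 189] [283.84656085 170.64021164]
((0.5312172770500183, 0.19530585408210754), (0.013353721238672733, 0.0634048655629158), 82.65396881103516)
core expected in scene [[226.58449748  96.12659018]]
```

View pics/s1.png

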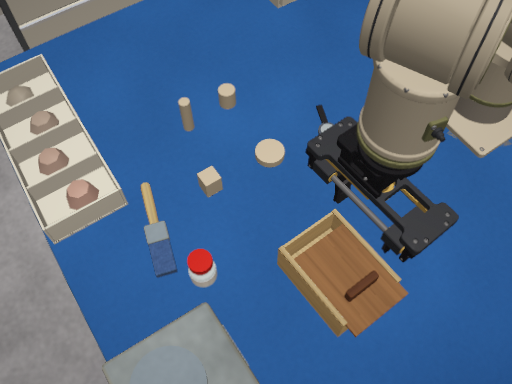

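The scene view now shows the short core clear at (227,97), the tall core at (186,114), the disc at (270,153) and the block at (210,181). I go down on the rib.

>>> drive_tool --series '[[[0,0.8,-2.2],0],[[0,0.8,-2.2],0],[[0,0.8,-2.2],0],[[0,0.8,-2.2],0],[[0,0.8,-2.2],0],[[0,0,-2.2],0],[[0,0,-1.8],0],[[0,0,-1.0],0],[[0,0,-1.0],0],[[0,0,0],0]]'

```text
time: 2.85
ee_pos: [0.5349, 0.1998, 0.0802]
eef_rot: [-0.026, 1.0, -0.0, -0.0]
ft_force: [-0.9, -0.2, -0.2]
width: 0.0869
grip_force: 0.0
```

>>> drive_tool --series '[[[0,0,0],0],[[0,0,0],0],[[0,0,0],0],[[0,0,0],0],[[0,0,0],0],[[0,0,0],0],[[0,0,0],0],[[0,0,0],0],[[0,0,0],0],[[0,0,0],0]]' --hand 1 --newtons 20

```text
time: 4.1
ee_pos: [0.535, 0.2002, 0.0806]
eef_rot: [-0.026, 1.0, 0.0, 0.0]
ft_force: [0.4, 1.3, 0.1]
width: 0.0139
grip_force: 20.0
```

>>> drive_tool --series '[[[-0.07,1.2,0],0],[[-0.07,1.2,0],0],[[-0.07,1.2,0],0],[[-0.07,1.2,0],0],[[-0.07,1.2,0],0],[[-0.07,1.2,0],0],[[-0.07,1.2,0],0],[[-0.07,1.2,0],0],[[0,0,0],0],[[0,0,0],0]]'

```text
time: 5.35
ee_pos: [0.5297, 0.2974, 0.0806]
eef_rot: [-0.026, 1.0, 0.001, 0.0]
ft_force: [5.3, 2.7, -3.5]
width: 0.0142
grip_force: 20.0
```

Run:
```python
from h import *
# core from scene (s1) and side: top-face ellipse -> z=.045
for n in('scene','side'):
    c=np.load('s1.npy',allow_pickle=True).item() if n=='scene' else cam('side')
    g=proj(c,[0.48,-0.311,.022])[0]; im=c['color'].astype(int)
    m=((im[...,0]>im[...,2]-5)&(im[...,0]>70)).astype(np.uint8)
    n_,l,st,ce=cv2.connectedComponentsWithStats(m)
    i=min(range(1,n_),key=lambda i:np.hypot(*(ce[i]-g))+(1e4 if st[i,4]<60 else 0))
    hull=np.argwhere(l==i)[:,::-1]
    # silhouette centroid ~ projection of mid-body
    print(n,st[i],ce[i],onz(c,ce[i],.0225).round(4))
    # bright top face
    mx=im.sum(2)*(l==i); t=(mx>0.5*(np.percentile(mx[l==i],90)+np.percentile(mx[l==i],10)))
    q=np.argwhere(t)[:,::-1]; print(' top',q.mean(0),len(q),onz(c,q.mean(0),.045).round(4), cv2.minAreaRect(onz(c,q,.045)[:,:2].astype(np.float32)))
```

```text
scene [218  83  18  26 372] [226.63172043  95.45698925] [[ 0.4791 -0.3122  0.0225]]
 top [225.99435028  89.44632768] 177 [[ 0.4806 -0.3099  0.045 ]] ((0.4800354540348053, -0.3100385367870331), (0.03669466823339462, 0.033774085342884064), 21.045814514160156)
side [305 286  23  30 534] [315.8670412  300.26404494] [[ 0.48   -0.3111  0.0225]]
 top [317.05389222 295.59580838] 334 [[ 0.4779 -0.3126  0.045 ]] ((0.4781588017940521, -0.31226885318756104), (0.03676043450832367, 0.03492952883243561), 47.997161865234375)
```

>>> drive_tool --series '[[[0,0,0],0],[[0,0,0],0],[[0,0,0],0],[[0,0,0],0],[[0,0,1.0],0],[[0,0,2.0],0],[[0,0,3.0],0],[[0,-1.8,3.0],0],[[0,-3,2.0],0],[[0,-4,1],0]]' --hand 0

```text
time: 6.65
ee_pos: [0.5298, 0.2084, 0.2037]
eef_rot: [-0.027, 1.0, 0.001, 0.002]
ft_force: [1.1, 0.8, 0.1]
width: 0.0866
grip_force: 0.0
```

>>> drive_tool --series '[[[-0.5,-5,0],0],[[-0.5,-5,0],0],[[-0.5,-5,0],0],[[-0.5,-5,0],0],[[-0.5,-5,0],0],[[-0.5,-5,0],0],[[-0.5,-5,0],0],[[-0.5,-5,0],0],[[-0.5,-5,0],0],[[-0.5,-5,0],0]]'

```text
time: 7.9
ee_pos: [0.4795, -0.2935, 0.2025]
eef_rot: [-0.026, 1.0, -0.0, 0.001]
ft_force: [0.8, 0.3, -0.1]
width: 0.087
grip_force: 0.0
```

>>> drive_tool --series '[[[0,-2,0],0],[[0,0,0],0],[[0,0,0],0],[[0,0,0],0],[[0,0,0],0],[[0,0,0],0],[[0,0,0],0],[[0,0,0],0],[[0,0,0],0],[[0,0,0],0]]'

```text
time: 9.15
ee_pos: [0.4794, -0.312, 0.2006]
eef_rot: [-0.026, 1.0, 0.0, -0.0]
ft_force: [0.7, 0.9, -0.3]
width: 0.0874
grip_force: 0.0
```

Run:
```python
from h import *
c=cam('wrist');print(c['s']['ee_pos'],c['s']['eef_rot'])
im=c['color'].astype(int);g=proj(c,[.4795,-.311,.045])[0];print(g)
cv2.imwrite('pics/w2.png',c['color'][...,::-1])
m=((im[...,0]>im[...,2]-5)&(im[...,0]>90)).astype(np.uint8)
n_,l,st,ce=cv2.connectedComponentsWithStats(m)
for i in range(1,n_):
    if st[i,4]>100: print(st[i],ce[i],onz(c,ce[i],.03).round(4))
```

```text
[ 0.47942466 -0.31198494  0.20058285] [-2.61651981e-02  9.99657631e-01  5.26373601e-05 -4.21914075e-06]
[250.42828353 177.37081437]
[374  19  41  30 203] [389.26600985  31.74384236] [[ 0.3302 -0.1838  0.03  ]]
[419  38  28  31 685] [432.44087591  52.80729927] [[ 0.3458 -0.1367  0.03  ]]
[ 231  152   37   43 1206] [248.88308458 173.31757877] [[ 0.479  -0.3126  0.03  ]]
[ 368  152   57   55 2419] [395.95121951 178.45597354] [[ 0.4762 -0.1515  0.03  ]]
[244 242  21  25 439] [253.58769932 255.19134396] [[ 0.577 -0.302  0.03 ]]
[   71   253   356    58 10298] [248.31171101 281.43338512] [[ 0.6129 -0.3063  0.03  ]]
[ 223  311  289   28 4623] [376.44667965 327.18018603] [[ 0.6749 -0.1367  0.03  ]]
[321 369 145  13 754] [379.08355438 373.99469496] [[ 0.7557 -0.1166  0.03  ]]
```

View pics/w2.png

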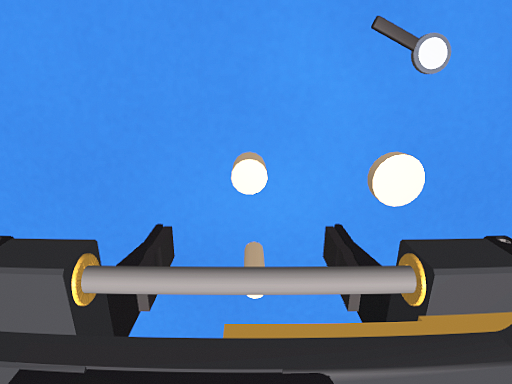

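The wrist view shows the core's top at (249,177), within a pixel of the prediction. The tall core is at (254,260), clear of the gripper body. I go down and grip.

>>> drive_tool --series '[[[0,0,-2.4],0],[[0,0,-2.4],0],[[0,0,-2.4],0],[[0,0,-2.4],0],[[0,0,-2.4],0],[[0,0,-2.4],0],[[0,0,-2.0],0],[[0,0,-1.2],0],[[0,0,-0.6],0],[[0,0,0],0]]'

```text
time: 10.45
ee_pos: [0.4795, -0.312, 0.0187]
eef_rot: [-0.026, 1.0, 0.0, -0.0]
ft_force: [0.5, 0.3, 0.6]
width: 0.0872
grip_force: 0.0
```

>>> drive_tool --series '[[[0,0,0],0],[[0,0,0],0],[[0,0,0],0],[[0,0,0],0],[[0,0,0],0],[[0,0,0],0],[[0,0,0],0],[[0,0,0],0],[[0,0,0],0],[[0,0,0],0]]' --hand 1 --newtons 15

```text
time: 11.7
ee_pos: [0.4794, -0.312, 0.0186]
eef_rot: [-0.026, 1.0, 0.0, -0.0]
ft_force: [0.1, -0.5, 1.0]
width: 0.0378
grip_force: 15.0
```

>>> drive_tool --series '[[[0,0,1],0],[[0,0,2],0],[[0,0,3],0],[[0,0,3],0],[[0,0,3],0],[[0,0,3],0],[[0,0,1],0],[[0.2,1,0],0],[[0.4,3,0],0],[[0.6,4,0],0]]'

```text
time: 12.95
ee_pos: [0.4906, -0.2308, 0.1768]
eef_rot: [-0.026, 1.0, 0.0, -0.001]
ft_force: [1.0, -0.3, -0.9]
width: 0.0377
grip_force: 15.0
```

>>> drive_tool --series '[[[0.6,4.5,0],0],[[0.6,4.5,0],0],[[0.6,4.5,0],0],[[0.6,4.5,0],0],[[0.6,4.5,0],0],[[0.6,4.5,0],0],[[0.6,4.5,0],0],[[0.4,3,0],0],[[0.2,1.7,0],0],[[0,0,0],0]]'

```text
time: 14.2
ee_pos: [0.5388, 0.1309, 0.1777]
eef_rot: [-0.027, 1.0, 0.0, -0.001]
ft_force: [0.5, -0.3, -1.3]
width: 0.0373
grip_force: 15.0
```

Run:
```python
from h import *
c=cam('wrist');print(c['s']['ee_pos'],c['s']['width'],c['s']['grip_force'])
cv2.imwrite('pics/w3.png',c['color'][...,::-1])
```

```text
[0.53878649 0.13085441 0.17769085] 0.03732548624348412 14.999955513048917
```

View pics/w3.png

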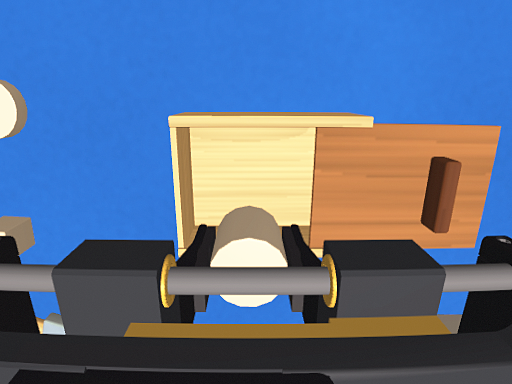

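The wrist view shows the core held upright between the fingers, and the box open from the rim at x≈170 to the cover's edge at x≈313. I check the opening against the fingers.

Run:
```python
from h import *
c=cam('wrist')
print(onz(c,[[169,117],[372,117]],.072).round(4), onz(c,[[316,128],[311,246]],.067).round(4),onz(c,[[190,128]],.072).round(4), onz(c,[[190,228]],.006).round(4))
```

```text
[[0.4783 0.0597 0.072 ]
 [0.4693 0.2268 0.072 ]] [[0.4815 0.1823 0.067 ]
 [0.5913 0.1902 0.067 ]] [[0.4865 0.077  0.072 ]] [[0.6063 0.0648 0.006 ]]
```

>>> drive_tool --series '[[[0,-0.4,-1],0],[[0,0,-2],0],[[0,0,-2],0],[[0,0,-2],0],[[0,0,-2],0],[[0,0,-2],0],[[0,0,-2],0],[[0,0,-1],0],[[0,0,-0.8],0],[[0,0,0],0]]'

```text
time: 15.55
ee_pos: [0.5393, 0.1257, 0.0303]
eef_rot: [-0.026, 1.0, -0.0, -0.0]
ft_force: [-0.6, -0.2, -1.3]
width: 0.0378
grip_force: 15.0
```

>>> drive_tool --series '[[[0,0,-0.2],0],[[0,0,-0.2],0],[[0,0,-0.1],0],[[0,0,-0.1],0],[[0,0,0],0],[[0,0,0],0],[[0,0,0],0],[[0,0,0],0],[[0,0,0],0],[[0,0,0],0]]'

```text
time: 16.8
ee_pos: [0.5394, 0.126, 0.0246]
eef_rot: [-0.026, 1.0, 0.0, 0.0]
ft_force: [-0.4, 0.8, -1.6]
width: 0.0375
grip_force: 15.0
```

>>> drive_tool --series '[[[0,0,0],0],[[0,0,0],0],[[0,0,0],0],[[0,0,0],0],[[0,0,0],0],[[0,0,0],0],[[0,0,0],0],[[0,0,0],0],[[0,0,0],0],[[0,0,0],0]]' --hand 0.3

```text
time: 18.05
ee_pos: [0.5394, 0.126, 0.0246]
eef_rot: [-0.026, 1.0, 0.0, -0.0]
ft_force: [-0.4, -1.1, 0.3]
width: 0.0607
grip_force: 0.0
```

>>> drive_tool --series '[[[0,0,0.5],0],[[0,0,1],0],[[0,0,2],0],[[0,0,2],0],[[0,0,2],0],[[0,0,3],0],[[0,0,3],0],[[0,0,2],0],[[0,1,0],0],[[0,2,0],0]]'

```text
time: 19.3
ee_pos: [0.5393, 0.1561, 0.1793]
eef_rot: [-0.026, 1.0, -0.0, -0.0]
ft_force: [1.0, -0.3, -0.6]
width: 0.0608
grip_force: 0.0
```

Run:
```python
from h import *
c=cam('wrist');a=c['color'];b=cam('side')['color'][80:220,120:290]
print(c['s']['ee_pos'],c['s']['width'])
a=cv2.resize(a,(440,330));b=cv2.resize(b,(360,296));o=np.zeros((330,800,3),np.uint8);o[:,:440]=a;o[:296,440:]=b
cv2.imwrite('pics/w4.png',o[...,::-1])
```

```text
[0.53927581 0.15608965 0.17927118] 0.060782633359930525
```

View pics/w4.png

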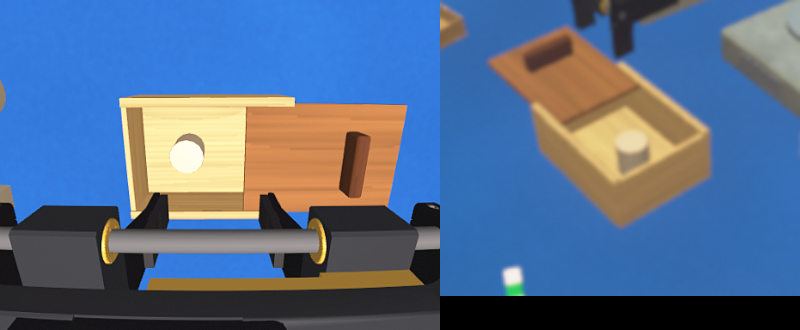

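The core stands upright in the box, with its top at (187,157) in the left panel and (632,140) in the right. I go back to the rib.

>>> drive_tool --series '[[[-0.2,2.8,0],0],[[-0.2,2.8,0],0],[[-0.2,2.8,0],0],[[-0.2,2.8,0],0],[[-0.1,2.8,-1],0],[[0,0,-2.4],0],[[0,0,-2.4],0],[[0,0,-2.4],0],[[0,0,-1.6],0],[[0,0,0],0]]' --hand 0

```text
time: 20.65
ee_pos: [0.5297, 0.2953, 0.0803]
eef_rot: [-0.026, 1.0, -0.001, -0.001]
ft_force: [-0.5, -0.5, 0.6]
width: 0.0872
grip_force: 0.0
```

>>> drive_tool --series '[[[0,0,0],0],[[0,0,0],0],[[0,0,0],0],[[0,0,0],0],[[0,0,0],0],[[0,0,0],0],[[0,0,0],0],[[0,0,0],0],[[0,0,0],0],[[0,0,0],0]]' --hand 1 --newtons 20

```text
time: 21.9
ee_pos: [0.5304, 0.2962, 0.0816]
eef_rot: [-0.026, 1.0, 0.0, 0.0]
ft_force: [0.6, 1.0, -0.8]
width: 0.014
grip_force: 20.0
```

>>> drive_tool --series '[[[0.06,-1.2,0],0],[[0.06,-1.2,0],0],[[0.06,-1.2,0],0],[[0.06,-1.2,0],0],[[0.06,-1.2,0],0],[[0.06,-1.2,0],0],[[0.06,-1.2,0],0],[[0.06,-1.2,0],0],[[0.06,-1.0,0],0],[[0.06,-0.4,0],0]]'

```text
time: 23.15
ee_pos: [0.5363, 0.1851, 0.0816]
eef_rot: [-0.026, 1.0, -0.0, -0.0]
ft_force: [2.1, 2.1, -3.7]
width: 0.0139
grip_force: 20.0
```

>>> drive_tool --series '[[[0,-0.1,0],0],[[0,-0.1,0],0],[[0,-0.1,0],0],[[0,-0.1,0],0],[[0,-0.1,0],0],[[0,0,0],0],[[0,0,0],0],[[0,0,0],0],[[0,0,0],0],[[0,0,0],0]]'

```text
time: 24.4
ee_pos: [0.5365, 0.1809, 0.0816]
eef_rot: [-0.026, 1.0, -0.0, 0.0]
ft_force: [4.2, 1.2, -4.7]
width: 0.0139
grip_force: 20.0
```

Not at the stop yet; I creep on until the force rises.

>>> drive_tool --series '[[[0,-0.1,0],0],[[0,-0.1,0],0],[[0,0,0],0],[[0,0,0],0],[[0,0,0],0],[[0,0,0],0],[[0,0,0],0],[[0,0,0],0],[[0,0,0],0],[[0,0,0],0]]'

```text
time: 25.65
ee_pos: [0.5366, 0.1795, 0.0816]
eef_rot: [-0.026, 1.0, 0.0, 0.0]
ft_force: [6.0, 2.6, -6.2]
width: 0.0138
grip_force: 20.0
```

>>> drive_tool --series '[[[0,-0.1,0],0],[[0,-0.1,0],0],[[0,0,0],0],[[0,0,0],0],[[0,0,0],0],[[0,0,0],0],[[0,0,0],0],[[0,0,0],0],[[0,0,0],0],[[0,0,0],0]]'

```text
time: 26.9
ee_pos: [0.5366, 0.1794, 0.0816]
eef_rot: [-0.027, 1.0, 0.002, 0.001]
ft_force: [7.5, 9.1, -10.0]
width: 0.0137
grip_force: 20.0
```

The cover is at its stop: y force is 9 N and the rib is at 0.1794, against 0.1795 expected. I release and rise.

>>> drive_tool --series '[[[0,0.1,0],0],[[0,0,0],0],[[0,0,0],0],[[0,0,0],0],[[0,0,0],0],[[0,0,0.5],0],[[0,0,2],0],[[0,0,3],0],[[0,0,3],0],[[0,0,3],0]]' --hand 0

```text
time: 28.15
ee_pos: [0.5364, 0.178, 0.198]
eef_rot: [-0.026, 1.0, 0.0, 0.0]
ft_force: [-0.2, 0.6, -0.2]
width: 0.0864
grip_force: 0.0
```

>>> drive_tool --series '[[[0,0,2],0],[[0,0,1],0],[[0,0,0],0],[[0,0,0],0],[[0,0,0],0],[[0,0,0],0],[[0,0,0],0],[[0,0,0],0],[[0,0,0],0],[[0,0,0],0]]'

```text
time: 29.4
ee_pos: [0.5364, 0.178, 0.2266]
eef_rot: [-0.026, 1.0, 0.0, 0.0]
ft_force: [0.7, 0.2, 0.3]
width: 0.0874
grip_force: 0.0
```

Run:
```python
from h import *
cv2.imwrite('pics/w5.png',cam('wrist')['color'][...,::-1])
```

```text
(no output)
```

View pics/w5.png

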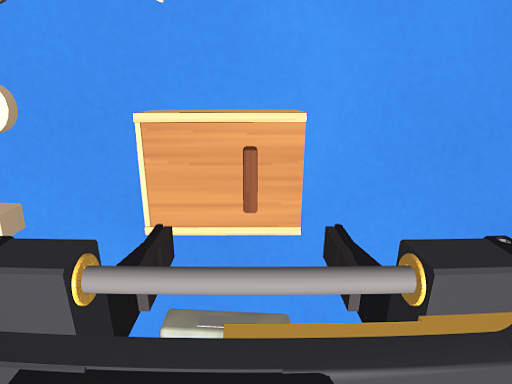

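The cover is fully shut, with its edge flush at x≈145 and x≈302, and the gripper is clear.

```bash
python3 -c "
from bench import r
print(r.close_job())"
```

```text
the job is handed in; nothing more can be done
None
```

The short core stands upright in the box with the cover slid fully shut, and the job was handed in at about 29 s of the 72 s; no verdict was returned.

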